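# Lay the standing mould halves on their backs to dry

### The arm

A 6-joint arm with a two-finger parallel gripper is mounted at the origin on the work surface. World frame = base frame: x ahead of the robot, y to its left, z up, the work surface at z = 0. Lengths are in m, angles in degrees, forces in N, time in s.
With the tool pointing down it reaches from about 0.35 to 0.875 m from the base axis. Payload 4.2 kg.
Tool frame: the origin (TCP) lies on the centre line of the jaws, within the pads' length; the fingertips stand 25 mm ahead of it and the grasp point (between the pads) lies 6 mm ahead of it; z points along the fingers, y is the line along which they close (so a half turn about z gives the same grasp; the last joint's range is limited). The gripper opens to 87 mm and grips with 3 to 60 N. Pads are 19 mm wide; open, the fingers measure 117 mm over their backs; the gripper's body (75 mm by 190 mm) begins 51 mm behind the grasp point.
Start: joints at [-54.339, 22.042, 0.453, 0, -68.411, -14.817], TCP at [0.222, -0.584, 0.248] pointing down, gripper open.
Joint ranges: [-179.83, 179.83], [-69.29, 118.12], [-61.27, 80.66], [-181.25, 117.63], [-171.15, -9.14], [-177.46, 177.46]. Speed limits (degrees/s): [159.86, 159.86, 180, 180, 180, 180].

### API

Orientations are given as a 3x3 rotation matrix whose columns are the frame's x, y, z axes.
In Python, from station import r gives the robot as it stands.
- The arm moves only by the tool move_arm, never from a script. Its argument "series" is a list of rows, each an object with "grip": the opening, from 0 (shut) to 1 (fully open); "xyz": the shift along the tool's x, y, z in mm, a list of three; "angular": the turn, a rotation vector about the tool's x, y, z in rad, a list of three. A call has 1 to 10 rows; each row is the pose to reach, as a shift and turn from the pose commanded when the call began, along the tool's axes at that moment; what a row does not reach only later rows make up. A row lasts 1/10 s, in which the tool goes at most 50 mm and 8.59 degrees, less where a joint would pass 70% of its speed; a pose out of reach is approached as far as the arm can. A call with a gripper value outside its range is refused whole. The fingers move at their own pace and stop on an object; the grip force is fixed at half the most. Time passes only in rows, so rows that repeat a pose let the fingers close. It gives the time, the measured TCP pose, the force, the opening and the grip force at its end, in the units of the state.
- r.sense(): the state, without advancing time (a new reading comes with each control period).
- r.capture(name): name is "scene" or "top" or "wrist"; returns a dict with "img" (420x560x3 uint8, red, green, blue), "camera_matrix" (3x3 intrinsics, pixels), "k1" (the pictures are not rectified: a ray, as slopes to the right and down, at radius r is drawn at 1 + k1 r^2 times it, then the intrinsics apply), "rvec" (rotation vector, rad) and "tvec" (3), from world to camera coordinates, as OpenCV has them; the wrist camera has in their place "hand_eye" (4x4, takes a point from camera to tool coordinates, whose origin is the TCP and whose axes are the flange's). Camera axes: x right, y down, z forward; pixel columns grow to the right and rows downward; lengths in m; the calibration is good to about 2 mm. A picture is of the moment at which its call begins: read the wrist's pose just before it. There is no depth.
- r.finish_job(): hands the job in; it is judged then, once.
The state is a dict: "time_s": time; "joints": joint angles; "joint_velocities": joint speeds; "effort": joint torques, N m; "tcp_pos": TCP position; "ee_rot": TCP orientation; "wrist_force": force on the tool from outside, world axes, zero at the start; "moment": the same for the moment, N m; "gripper_width": opening from 0.0 (shut) to 1.0 (fully open); "gripper_force": force on a finger pad.
Only numpy, scipy, OpenCV 4.12 (cv2) and the standard library are available. Lean on these libraries where they do the work, as an engineer would, in place of code of your own. Each camera call takes 0.05 s, during which the arm holds its last target. There are 200 camera calls.

### The job

Two halves of a plaster mould stand on end on the plywood drying board. Gently push each one over with the fingers, where it stands, so that it ends up lying flat on its back on the board with its clay-stained hollow side facing up. Do not pick up or carry the halves, and leave the mug, the bottle and the terracotta pot undisturbed.

Things in the scene. Friction and masses are not known exactly. Their poses are not given: they have to be found in the camera images.
- board: plywood drying board lying fixed on the table, 360 mm (x) x 500 mm (y) x 20 mm thick; origin: centre of its underside, on the table; its top is 20 mm above the table
- mould_a: white plaster mould half, 38 mm thick (x) x 80 wide (y) x 100 tall (z), about 0.35 kg, standing loose on the board. Origin: centre of its underside; z up. Hollow face on -x: clay-brown recess 10 mm deep, 60 wide, open at the top by a 44 mm notch; flat back on +x. Pushed onto its back it falls to its +x, freely past 25 deg. White key dots; starts facing roughly towards the robot.
- mould_b: white plaster mould half, 38 mm thick (x) x 80 wide (y) x 100 tall (z), about 0.35 kg, standing loose on the board. Origin: centre of its underside; z up. Hollow face on -x: clay-brown recess 10 mm deep, 60 wide, open at the top by a 44 mm notch; flat back on +x. Pushed onto its back it falls to its +x, freely past 25 deg. Blue key dots; starts facing roughly away from the robot.
- mould_a_center (a point): middle of mould_a's block: 50 mm above its origin along its z, midway through its width and thickness. Either half may start at the left or the right place on the board; the recess floor lies 9 mm, the rim 19 mm, on the -x side of this point
- mould_b_center (a point): middle of mould_b's block, likewise
- mug: bystander: white mug, 80 mm across plus a handle at its +y, 85 mm tall, loose on the table just off the board's left (+y) side; origin: centre of its underside
- bottle: bystander: clear plastic bottle with a green cap, 60 mm across, 160 mm tall, loose on the table just off the board's right (-y) side; origin: centre of its underside
- pot: bystander: small terracotta cup, 72 mm across, 60 mm tall, loose on the table just off the board's right (-y) side; origin: centre of its underside
There are look-alikes about, which are no part of the job. Leave any yellow look-alike of the mould_b alone.

How it is judged (in metres and radians):
At the end, for the whole second after the job is handed in: both halves lie flat on their backs (hollow face up within 8 degrees) on the board, their middles over the board at least 15 mm from its edges and no more than 150 mm from where they were (tipping alone moves them about 76 mm), at rest (angle between each of mould_a, mould_b's own x axis and vertical above 3 rad and height (world z) of mould_a_center between 0.032 and 0.046 m and x of mould_a_center in the frame of board between -0.165 and 0.165 m and y of mould_a_center in the frame of board between -0.235 and 0.235 m and linear speed of each of mould_a, mould_b below 0.02 m/s and distance of each of mould_a_center, mould_b_center from where it was at the start of the episode below 0.15 m and height (world z) of mould_b_center between 0.032 and 0.046 m and x of mould_b_center in the frame of board between -0.165 and 0.165 m and y of mould_b_center in the frame of board between -0.235 and 0.235 m); the robot touches nothing.
It fails at once if a mould half is lifted (its middle more than 95 mm above the table; tipping takes it to about 74 mm) (height (world z) of any of mould_a_center, mould_b_center above 0.095 m).
It fails at once if a mould half is shoved or carried more than 180 mm away from where it stood (distance of any of mould_a_center, mould_b_center from where it was at the start of the episode above 0.18 m).
It fails at once if the fingers or arm press a mould half roughly (over 25 N) (contact force between any of the fingers, the arm and mould_a above 25 N or contact force between any of the fingers, the arm and mould_b above 25 N).
It fails at once if the mug, the bottle or the pot is moved more than 15 mm or tipped (distance of any of mug, bottle, pot from where it was at the start of the episode above 0.015 m or angle between any of mug, bottle, pot's own z axis and vertical above 0.25 rad).
It also fails if it takes over 53 s, if anything falls off the work surface, if the arm or the gripper's body presses on something with over 40 N, if the wrist force passes 120 N, or if a joint passes its speed limit or range.

## Working session

There is one attempt and no reset: what is moved stays moved. The work goes in short steps, Python scripts to look and compute and a tool call to move; the robot and the scene stay as the last step left them, time stands still between calls to the robot, and variables do not carry over. Pictures are saved under pics/ and viewed, at most 10 in all, crops included, and the job is handed in when it is done.

Besides the shell and the picture viewer there is one more tool, called as name(argument=value, ...), one argument or row to a line, values as JSON. move_arm: Moves the arm, as the interface text tells. Its arguments: {"type":"object","properties":{"series":{"type":"array"}},"required":["series"]}

```bash
mkdir -p pics; cat > h.py <<'E'
import numpy as np,cv2
def px2ray(c,uv):
    K=np.array(c['camera_matrix']);k=c['k1']
    p=cv2.undistortPoints(np.array([[uv]],float),K,np.array([k,0,0,0,0.]))[0,0]
    R=cv2.Rodrigues(np.array(c['rvec'],float))[0];t=np.array(c['tvec'],float).ravel()
    return -R.T@t, R.T@np.array([p[0],p[1],1])
def at_z(c,uv,z):
    o,d=px2ray(c,uv);return (o+d*(z-o[2])/d[2]).round(4)
E
python3 - <<'E'
from station import r
import cv2,pickle
for n in('scene','top'):
    c=r.capture(n);pickle.dump(c,open(n+'.pkl','wb'));cv2.imwrite(f'pics/{n}0.png',c['img'][:,:,::-1])
    print({k:v for k,v in c.items() if k!='img'})
s=r.sense();print(s['time_s'],s['tcp_pos'],s['ee_rot'],s['gripper_width'])
E
```

```text
{'camera_matrix': array([[457.81091294,   0.        , 281.07538841],
       [  0.        , 457.81091294, 205.73426857],
       [  0.        ,   0.        ,   1.        ]]), 'k1': -0.07817674179581036, 'rvec': array([ 1.94222598,  1.33741696, -0.64742141]), 'tvec': array([-0.22241595, -0.31156603,  1.65033409])}
{'camera_matrix': array([[389.39482678,   0.        , 273.6275825 ],
       [  0.        , 389.39482678, 210.76990172],
       [  0.        ,   0.        ,   1.        ]]), 'k1': 0.005179782486359878, 'rvec': array([ 2.18961145, -2.13496506,  0.15836172]), 'tvec': array([-0.00979808,  0.6321789 ,  1.04320835])}
0.1 [ 0.22224738 -0.58361851  0.24655033] [[-9.34619747e-01 -3.55647737e-01 -7.84688838e-04]
 [-3.55648594e-01  9.34617947e-01  1.83601236e-03]
 [ 8.04106291e-05  1.99504689e-03 -9.99998007e-01]] 0.9992534477863612
```

View pics/top0.png

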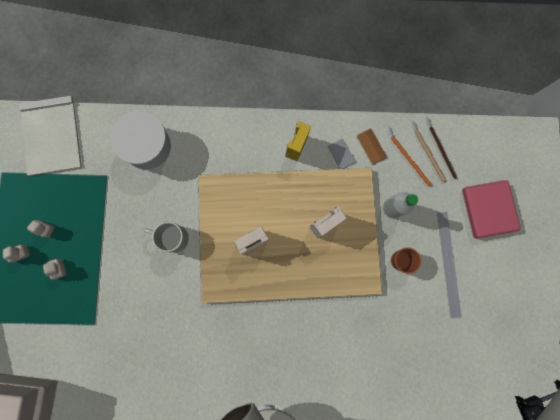

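View pics/scene0.png

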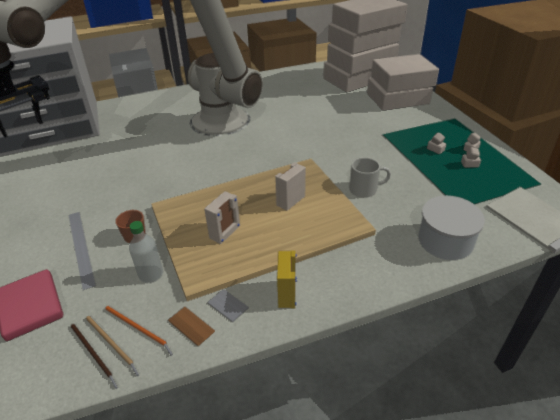

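The top view shows the halves at about (251,240) and (328,221). The scene view shows the right one (222,217) with its hollow facing away from the robot, so it is probably mould_b; the left one (291,187) shows its back, so mould_a. I'll zoom in for corners.

```bash
python3 - <<'E'
import cv2,numpy as np
t=cv2.imread('pics/top0.png')[200:262,226:356];s=cv2.imread('pics/scene0.png')[155:245,195:325]
a=cv2.resize(t,None,fx=6,fy=6,interpolation=cv2.INTER_CUBIC)
cv2.imwrite('pics/c1.png',a)
cv2.imwrite('pics/c2.png',cv2.resize(s,None,fx=6,fy=6,interpolation=cv2.INTER_CUBIC))
E
```

```text
(no output)
```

View pics/c1.png

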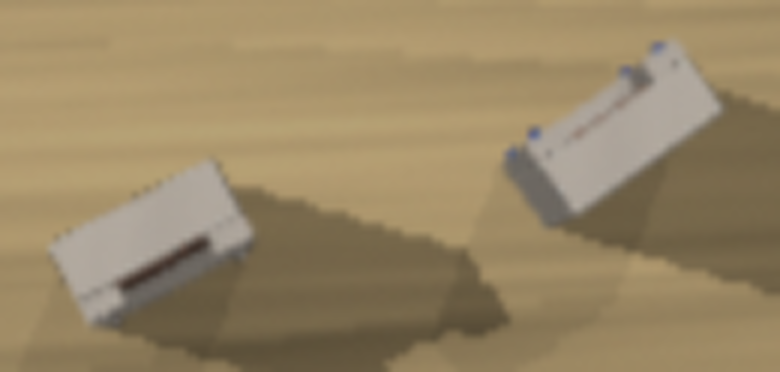

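View pics/c2.png

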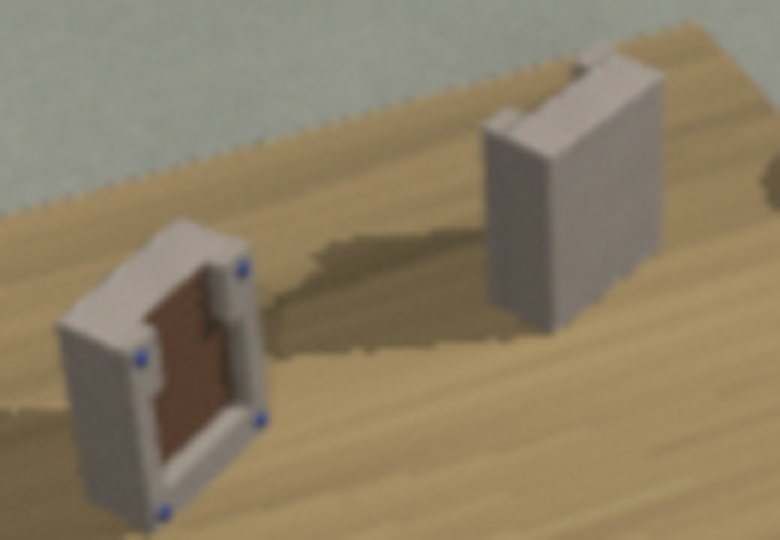

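The crops confirm it. mould_a (left) has its notch toward the robot, with top-face corners in the crop at (48,246), (212,160), (253,232), (95,322). mould_b has blue dots facing away, with corners at (528,148), (677,38), (720,106), (573,214).

```bash
python3 - <<'E'
import pickle,numpy as np
from h import *
c=pickle.load(open('top.pkl','rb'))
f=lambda p:(226+(p[0]+.5)/6-.5,200+(p[1]+.5)/6-.5)
for n,P in dict(a=[(48,246),(212,160),(253,232),(95,322)],b=[(528,148),(677,38),(720,106),(573,214)]).items():
    Q=np.array([at_z(c,f(p),.12) for p in P]);print(n,Q[:,:2].tolist(),'mid',Q.mean(0))
    d=Q[0]-Q[1]+Q[3]-Q[2];print('width dir deg',np.degrees(np.arctan2(d[1],d[0])),'w,t',np.linalg.norm(d)/2,np.linalg.norm(Q[0]-Q[3]),np.linalg.norm(Q[1]-Q[2]))
print('board',[at_z(c,p,.02)[:2].tolist() for p in [(200,175),(372,169),(380,295),(202,303)]])
print('mug',at_z(c,(168,237),.085),'bottle',at_z(c,(412,200),.16),'pot',at_z(c,(407,259),.06))
E
```

```text
a [[0.5426, 0.1076], [0.581, 0.039], [0.5507, 0.0207], [0.511, 0.0866]] mid [0.546325 0.063475 0.12    ]
width dir deg 120.1424132237613 w,t 0.07776544862598041 0.037941533970043934 0.03539745753581745
b [[0.5897, -0.0962], [0.6391, -0.1601], [0.61, -0.1788], [0.5619, -0.1158]] mid [ 0.600175 -0.137725  0.12    ]
width dir deg 127.53584784476341 w,t 0.08001540476683225 0.03401470270338994 0.034590461112855964
board [[0.7326, 0.219], [0.7642, -0.2756], [0.4073, -0.2947], [0.3747, 0.1962]]
mug [0.5495 0.2832 0.085 ] bottle [ 0.653  -0.3372  0.16  ] pot [ 0.5077 -0.3576  0.06  ]
```

move_arm(
  series=[
    {"grip": 0, "xyz": [-285, 150, 0], "angular": [0, 0, -0.146]},
    {"grip": 0, "xyz": [-570, 300, 0], "angular": [0, 0, -0.291]},
    {"grip": 0, "xyz": [-570, 300, 0], "angular": [0, 0, -0.291]},
    {"grip": 0, "xyz": [-570, 300, 0], "angular": [0, 0, -0.291]},
    {"grip": 0, "xyz": [-570, 300, 0], "angular": [0, 0, -0.291]},
    {"grip": 0, "xyz": [-570, 300, 0], "angular": [0, 0, -0.291]},
    {"grip": 0, "xyz": [-570, 300, 0], "angular": [0, 0, -0.291]},
    {"grip": 0, "xyz": [-570, 300, 0], "angular": [0, 0, -0.291]},
    {"grip": 0, "xyz": [-570, 300, 0], "angular": [0, 0, -0.291]},
    {"grip": 0, "xyz": [-570, 300, 0], "angular": [0, 0, -0.291]},
  ],
)

```text
time_s: 1.1
tcp_pos: [0.5539, -0.2071, 0.2473]
ee_rot: [[-0.793, -0.609, -0.001], [-0.609, 0.793, 0.0], [0.0, 0.001, -1.0]]
wrist_force: [0.6, -1.0, -0.0]
gripper_width: 0.171
gripper_force: 0.0
```

move_arm(
  series=[
    {"grip": 0, "xyz": [-45, 9, 0], "angular": [0, 0, 0]},
    {"grip": 0, "xyz": [-90, 18, 0], "angular": [0, 0, 0]},
    {"grip": 0, "xyz": [-125, 25, 0], "angular": [0, 0, 0]},
    {"grip": 0, "xyz": [-125, 25, 0], "angular": [0, 0, 0]},
    {"grip": 0, "xyz": [-125, 25, 0], "angular": [0, 0, 0]},
  ],
)

```text
time_s: 1.6
tcp_pos: [0.6369, -0.1123, 0.2464]
ee_rot: [[-0.792, -0.61, -0.002], [-0.61, 0.792, 0.0], [0.002, 0.001, -1.0]]
wrist_force: [0.2, 0.1, 0.1]
gripper_width: 0.003
gripper_force: 0.0
```

```bash
cat > g.py <<'E'
import sys,numpy as np
from station import r
s=r.sense();R=np.array(s['ee_rot']);p=np.array(s['tcp_pos'])
g=np.array([float(v) for v in sys.argv[1:4]])
print(p,np.round(1000*R.T@(g-p),1),s['time_s'],s['gripper_width'],'x dir deg',np.degrees(np.arctan2(R[1,0],R[0,0])))
E
python3 g.py .648 -.101 .125
```

```text
[ 0.63689633 -0.11225205  0.24643776] [-15.9   2.  121.4] 1.6 0.002783212753533461 x dir deg -142.40560992285256
```

move_arm(
  series=[
    {"grip": 0, "xyz": [-16, 2, 0], "angular": [0, 0, 0]},
    {"grip": 0, "xyz": [-16, 2, 40], "angular": [0, 0, 0]},
    {"grip": 0, "xyz": [-16, 2, 80], "angular": [0, 0, 0]},
    {"grip": 0, "xyz": [-16, 2, 120], "angular": [0, 0, 0]},
    {"grip": 0, "xyz": [-16, 2, 120], "angular": [0, 0, 0]},
    {"grip": 0, "xyz": [-16, 2, 120], "angular": [0, 0, 0]},
  ],
)

```text
time_s: 2.2
tcp_pos: [0.6488, -0.1025, 0.1282]
ee_rot: [[-0.793, -0.609, -0.0], [-0.609, 0.793, -0.001], [0.001, -0.001, -1.0]]
wrist_force: [0.4, 0.1, 0.1]
gripper_width: 0.004
gripper_force: 0.0
```

```bash
python3 g.py .600 -.138 .125;python3 - <<'E'
from station import r
import cv2
i=r.capture('scene')['img'][125:275,160:360,::-1]
cv2.imwrite('pics/d1.png',cv2.resize(i,None,fx=4,fy=4))
E
```

```text
[ 0.64880294 -0.10247929  0.12817836] [60.3  1.5  3.2] 2.2 0.00426641981138252 x dir deg -142.4966943947241
```

View pics/d1.png

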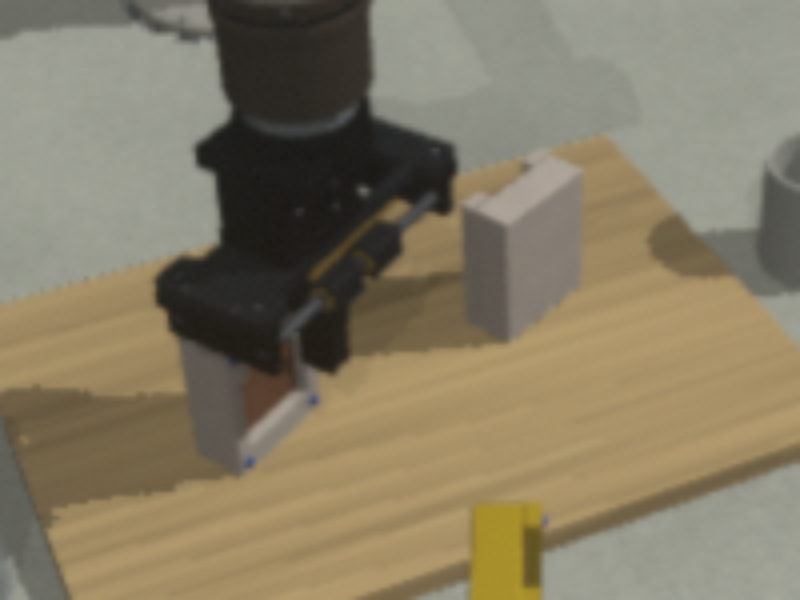

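The fingers at about (325,330) stand in front of mould_b's hollow. Now push.

move_arm(
  series=[
    {"grip": 0, "xyz": [10, 1, 2], "angular": [0, 0, 0]},
    {"grip": 0, "xyz": [20, 1, 2], "angular": [0, 0, 0]},
    {"grip": 0, "xyz": [27, 1, 2], "angular": [0, 0, 0]},
    {"grip": 0, "xyz": [31, 1, 2], "angular": [0, 0, 0]},
    {"grip": 0, "xyz": [34, 1, 2], "angular": [0, 0, 0]},
    {"grip": 0, "xyz": [37, 1, 2], "angular": [0, 0, 0]},
    {"grip": 0, "xyz": [40, 1, 2], "angular": [0, 0, 0]},
    {"grip": 0, "xyz": [43, 1, 2], "angular": [0, 0, 0]},
    {"grip": 0, "xyz": [46, 1, 2], "angular": [0, 0, 0]},
    {"grip": 0, "xyz": [49, 1, 2], "angular": [0, 0, 0]},
  ],
)

```text
time_s: 3.25
tcp_pos: [0.609, -0.1308, 0.1256]
ee_rot: [[-0.793, -0.609, 0.0], [-0.609, 0.793, -0.0], [-0.0, -0.0, -1.0]]
wrist_force: [-0.7, 0.1, 0.1]
gripper_width: 0.002
gripper_force: 0.3
```

move_arm(
  series=[
    {"grip": 0, "xyz": [3, 0, 0], "angular": [0, 0, 0]},
    {"grip": 0, "xyz": [6, 0, 0], "angular": [0, 0, 0]},
    {"grip": 0, "xyz": [9, 0, 0], "angular": [0, 0, 0]},
    {"grip": 0, "xyz": [12, 0, 0], "angular": [0, 0, 0]},
    {"grip": 0, "xyz": [15, 0, 0], "angular": [0, 0, 0]},
    {"grip": 0, "xyz": [18, 0, 0], "angular": [0, 0, 0]},
    {"grip": 0, "xyz": [21, 0, 0], "angular": [0, 0, 0]},
    {"grip": 0, "xyz": [24, 0, 0], "angular": [0, 0, 0]},
    {"grip": 0, "xyz": [27, 0, 0], "angular": [0, 0, 0]},
    {"grip": 0, "xyz": [30, 0, 0], "angular": [0, 0, 0]},
  ],
)

```text
time_s: 4.25
tcp_pos: [0.585, -0.1492, 0.1255]
ee_rot: [[-0.793, -0.609, -0.0], [-0.609, 0.793, -0.0], [0.0, 0.0, -1.0]]
wrist_force: [-0.2, 0.1, 1.1]
gripper_width: 0.002
gripper_force: 0.0
```

move_arm(
  series=[
    {"grip": 0, "xyz": [3, 0, 0], "angular": [0, 0, 0]},
    {"grip": 0, "xyz": [6, 0, 0], "angular": [0, 0, 0]},
    {"grip": 0, "xyz": [9, 0, 0], "angular": [0, 0, 0]},
    {"grip": 0, "xyz": [12, 0, 0], "angular": [0, 0, 0]},
    {"grip": 0, "xyz": [12, 0, 0], "angular": [0, 0, 0]},
    {"grip": 0, "xyz": [12, 0, 0], "angular": [0, 0, 0]},
  ],
)

```text
time_s: 4.85
tcp_pos: [0.5757, -0.1564, 0.1256]
ee_rot: [[-0.793, -0.609, 0.0], [-0.609, 0.793, -0.0], [-0.0, -0.0, -1.0]]
wrist_force: [0.5, -0.1, -0.7]
gripper_width: 0.005
gripper_force: 0.0
```

```bash
python3 g.py .6 -.138 .125;python3 - <<'E'
from station import r
import cv2
i=r.capture('scene')['img'][125:275,160:360,::-1]
cv2.imwrite('pics/d2.png',cv2.resize(i,None,fx=4,fy=4))
E
```

```text
[ 0.57567391 -0.15640069  0.12561763] [-30.5  -0.2   0.6] 4.85 0.005175156992352559 x dir deg -142.48829358025907
```

View pics/d2.png

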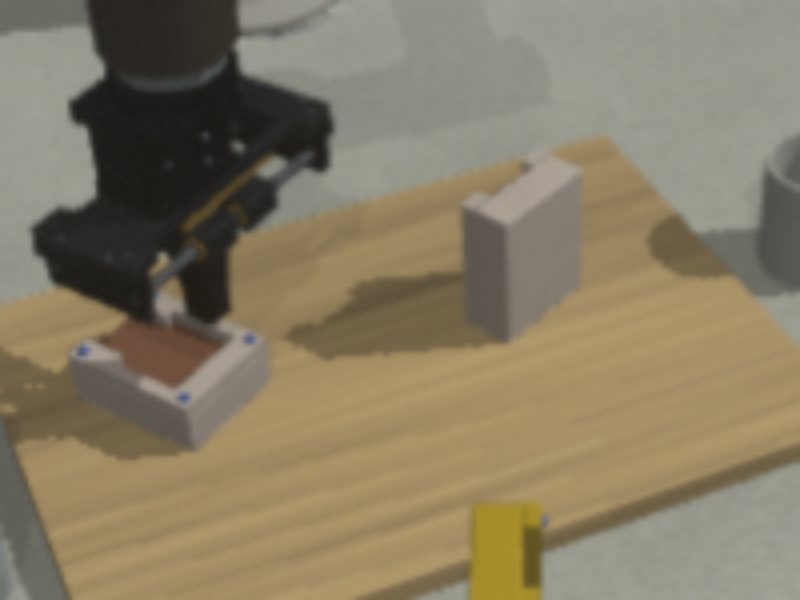

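mould_b lies flat with its hollow up (centre about (170,350) in the crop). Next is mould_a.

move_arm(
  series=[
    {"grip": 0, "xyz": [0, 0, -45], "angular": [0, 0, 0]},
    {"grip": 0, "xyz": [0, 0, -90], "angular": [0, 0, 0]},
    {"grip": 0, "xyz": [-10, 40, -110], "angular": [0, 0, 0.05]},
    {"grip": 0, "xyz": [-20, 80, -110], "angular": [0, 0, 0.1]},
    {"grip": 0, "xyz": [-30, 120, -110], "angular": [0, 0, 0.129]},
    {"grip": 0, "xyz": [-40, 160, -110], "angular": [0, 0, 0.129]},
    {"grip": 0, "xyz": [-50, 200, -110], "angular": [0, 0, 0.129]},
    {"grip": 0, "xyz": [-50, 200, -110], "angular": [0, 0, 0.129]},
    {"grip": 0, "xyz": [-50, 200, -110], "angular": [0, 0, 0.129]},
  ],
)

```text
time_s: 5.8
tcp_pos: [0.4935, 0.0336, 0.236]
ee_rot: [[-0.864, -0.504, 0.001], [-0.504, 0.864, 0.0], [-0.001, -0.0, -1.0]]
wrist_force: [0.3, -0.4, 1.6]
gripper_width: 0.003
gripper_force: 0.0
```

```bash
python3 g.py .494 .033 .126
```

```text
[0.49347848 0.03358507 0.23595622] [-1.0e-01 -7.0e-01  1.1e+02] 5.8 0.002951168601556475 x dir deg -149.7346075039101
```

move_arm(
  series=[
    {"grip": 0, "xyz": [0, 0, 40], "angular": [0, 0, 0]},
    {"grip": 0, "xyz": [0, 0, 80], "angular": [0, 0, 0]},
    {"grip": 0, "xyz": [0, 0, 110], "angular": [0, 0, 0]},
    {"grip": 0, "xyz": [0, 0, 110], "angular": [0, 0, 0]},
    {"grip": 0, "xyz": [-10, 0, 110], "angular": [0, 0, 0]},
    {"grip": 0, "xyz": [-20, 0, 110], "angular": [0, 0, 0]},
    {"grip": 0, "xyz": [-27, 0, 110], "angular": [0, 0, 0]},
    {"grip": 0, "xyz": [-31, 0, 110], "angular": [0, 0, 0]},
    {"grip": 0, "xyz": [-34, 0, 110], "angular": [0, 0, 0]},
    {"grip": 0, "xyz": [-37, 0, 110], "angular": [0, 0, 0]},
  ],
)

```text
time_s: 6.8
tcp_pos: [0.5257, 0.0515, 0.1258]
ee_rot: [[-0.865, -0.502, 0.0], [-0.502, 0.865, 0.0], [-0.0, 0.0, -1.0]]
wrist_force: [-0.1, 0.3, 0.2]
gripper_width: 0.003
gripper_force: 0.0
```

move_arm(
  series=[
    {"grip": 0, "xyz": [-3, 0, 0], "angular": [0, 0, 0]},
    {"grip": 0, "xyz": [-6, 0, 0], "angular": [0, 0, 0]},
    {"grip": 0, "xyz": [-9, 0, 0], "angular": [0, 0, 0]},
    {"grip": 0, "xyz": [-12, 0, 0], "angular": [0, 0, 0]},
    {"grip": 0, "xyz": [-15, 0, 0], "angular": [0, 0, 0]},
    {"grip": 0, "xyz": [-18, 0, 0], "angular": [0, 0, 0]},
    {"grip": 0, "xyz": [-21, 0, 0], "angular": [0, 0, 0]},
    {"grip": 0, "xyz": [-24, 0, 0], "angular": [0, 0, 0]},
    {"grip": 0, "xyz": [-27, 0, 0], "angular": [0, 0, 0]},
    {"grip": 0, "xyz": [-30, 0, 0], "angular": [0, 0, 0]},
  ],
)

```text
time_s: 7.8
tcp_pos: [0.5518, 0.0666, 0.1255]
ee_rot: [[-0.865, -0.502, 0.0], [-0.502, 0.865, 0.0], [-0.0, -0.0, -1.0]]
wrist_force: [0.1, -0.5, -0.2]
gripper_width: 0.008
gripper_force: 0.0
```

move_arm(
  series=[
    {"grip": 0, "xyz": [-3, 0, 0], "angular": [0, 0, 0]},
    {"grip": 0, "xyz": [-6, 0, 0], "angular": [0, 0, 0]},
    {"grip": 0, "xyz": [-9, 0, 0], "angular": [0, 0, 0]},
    {"grip": 0, "xyz": [-12, 0, 0], "angular": [0, 0, 0]},
    {"grip": 0, "xyz": [-15, 0, 0], "angular": [0, 0, 0]},
    {"grip": 0, "xyz": [-18, 0, 0], "angular": [0, 0, 0]},
    {"grip": 0, "xyz": [-21, 0, 0], "angular": [0, 0, 0]},
    {"grip": 0, "xyz": [-24, 0, 0], "angular": [0, 0, 0]},
    {"grip": 0, "xyz": [-24, 0, 0], "angular": [0, 0, 0]},
    {"grip": 0, "xyz": [-24, 0, 0], "angular": [0, 0, 0]},
  ],
)

```text
time_s: 8.8
tcp_pos: [0.5722, 0.0784, 0.1255]
ee_rot: [[-0.865, -0.502, -0.0], [-0.502, 0.865, -0.0], [0.0, 0.0, -1.0]]
wrist_force: [0.5, 0.0, 0.6]
gripper_width: 0.007
gripper_force: 0.0
```

move_arm(
  series=[
    {"grip": 0, "xyz": [0, 0, -40], "angular": [0, 0, 0]},
    {"grip": 0, "xyz": [0, 0, -80], "angular": [0, 0, 0]},
    {"grip": 0, "xyz": [0, 0, -110], "angular": [0, 0, 0]},
    {"grip": 0, "xyz": [45, 0, -110], "angular": [0, 0, 0]},
    {"grip": 0, "xyz": [90, 0, -110], "angular": [0, 0, 0]},
    {"grip": 0, "xyz": [130, 0, -110], "angular": [0, 0, 0]},
    {"grip": 0, "xyz": [130, 0, -110], "angular": [0, 0, 0]},
    {"grip": 0, "xyz": [130, 0, -110], "angular": [0, 0, 0]},
  ],
)

```text
time_s: 9.6
tcp_pos: [0.4596, 0.0129, 0.2363]
ee_rot: [[-0.865, -0.502, 0.002], [-0.502, 0.865, 0.0], [-0.002, -0.001, -1.0]]
wrist_force: [1.3, 0.0, -0.3]
gripper_width: 0.003
gripper_force: 0.0
```

```bash
python3 g.py .494 .033 .126;python3 - <<'E'
from station import r
import cv2
i=r.capture('scene')['img'][125:290,110:390,::-1]
cv2.imwrite('pics/d3.png',cv2.resize(i,None,fx=2.8,fy=2.8))
E
```

```text
[0.45955781 0.01285469 0.23631123] [-39.7   0.2 110.4] 9.6 0.0031230033002827575 x dir deg -149.88791230648093
```

View pics/d3.png

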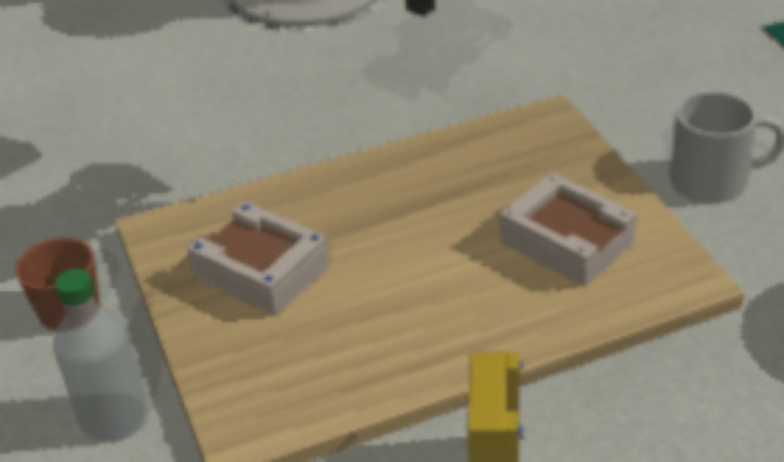

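Both halves lie flat with hollows up, at about (260,255) and (570,225) in the crop, well inside the board. The arm is clear and the mug, bottle and pot look unmoved.

```bash
python3 -c "
from station import r
print(r.finish_job())"
```

```text
the job is handed in; nothing more can be done
None
```

I pushed both mould halves over where they stood and handed the job in at about 9.7 s. In the last picture both lie flat on the board, hollow side up, with the mug, bottle and pot apparently unmoved; no verdict was returned.

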